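# Present a laminate sample over the end of the counter ledge

### The arm

A 6-joint arm with a two-finger parallel gripper is mounted at the origin on the work surface. World frame = base frame: x ahead of the robot, y to its left, z up, the work surface at z = 0. Lengths are in mm, angles in rad, forces in N, time in s.
With the tool pointing down it reaches from about 275 to 750 mm from the base axis. Payload 10.2 kg.
Tool frame: the origin (TCP) lies midway between the tips of the shut fingers; the grasp point (between the pads) lies 19 mm behind it; z points along the fingers, y is the line along which they close (so a half turn about z gives the same grasp; the last joint's range is limited). The gripper opens to 85 mm and grips with 20 to 120 N. Pads are 22 mm wide; open, the fingers measure 114 mm over their backs; the gripper's body (76 mm by 85 mm) begins 54 mm behind the grasp point. The pads swing forward as they close: fully open they stand 13 mm farther back than shut.
Start: joints at [-1.496, 0.313, 1.498, -0, 1.331, -0.223], TCP at [154.031, -501.902, 231.294] pointing down, gripper open.
Joint ranges: [-2.94, 2.94], [-0.97, 2.17], [0.19, 2.56], [-1.23, 4.37], [0.02, 3.11], [-2.88, 2.88]. Speed limits (rad/s): [2.39, 2.39, 3.01, 3.14, 3.14, 3.14].

### API

Orientations are given as a unit quaternion [w, x, y, z].
In Python, from rig import ctrl gives the robot as it stands.
- The arm moves only by the tool send_rows, never from a script. Its argument "targets" is a list of rows, each a list of 7 numbers: the closure, from -1 (fully open) to 1 (shut), so that 0 is half open, then the shift along the tool's x, y, z in m, then the turn, a rotation vector about the tool's x, y, z in rad. In form: [[claw, dx, dy, dz, ax, ay, az], ...]. A call has exactly 10 rows; each row shifts and turns the commanded pose from where the row before left it, along the tool's axes as they then stand; what a row does not reach is not made up. A row lasts 1/8 s, in which the tool goes at most 62.5 mm and 10.7 degrees, less where a joint would pass 70% of its speed; a pose out of reach is approached as far as the arm can. A call with a gripper value outside its range is refused whole. The fingers move at their own pace and stop on an object; "squeeze" is the grip in N (left out, the last holds). Time passes only in rows, so rows that do not move let the fingers close, or fill a call up. It gives the time, the measured TCP pose, the force, the opening and the grip force at its end, in the units of the state.
- ctrl.sense(): the state, without advancing time (a new reading comes with each control period).
- ctrl.capture(name): name is "scene" or "side" or "wrist"; returns a dict with "img" (384x512x3 uint8, red, green, blue), "camera_matrix" (3x3 intrinsics, pixels), "R" (3x3) and "t" (3): a world point X has camera coordinates R X + t. Camera axes: x right, y down, z forward; pixel columns grow to the right and rows downward; lengths in mm; the calibration is good to about 2 mm. The wrist camera is an equidistant fisheye: a pixel r from the principal point sees the ray r / f radians off the axis. A picture is of the moment at which its call begins. There is no depth.
- ctrl.finish_job(): hands the job in; it is judged then, once.
Trained networks look in a picture, given as the dict that the camera call returned (one of the last four; its "shot" number tells which), for a name from the list of things; names that differ only in an ending like _2 or _b are one class to them, and where a whole thing is asked for, a point or a joint stands for the part that bears it (a point fixed in the world has none). Each returns a list of dicts, best first, with "score" (0 to 1); they miss things now and then, are a little off and sometimes report something else, mostly with a low value. They report only what shows in the picture. A call takes as long as a camera call. They do not tell look-alikes from the thing itself.
- ctrl.boxes_of(query, picture): "extent" ([left, top, width, height] in pixels, round what is visible of it).
- ctrl.landmark_of(query, picture): "point" ([column, row] in pixels: a listed point, or the origin of a listed thing).
The state is a dict: "time_s": time; "joints": joint angles; "dq": joint speeds; "tau": joint torques, N m; "eef_pos": TCP position; "ee_rot": TCP orientation; "force": force on the tool from outside, world axes, zero at the start; "wrist_torque": the same for the moment, N m; "grip_width": opening from 0.0 (shut) to 1.0 (fully open); "grip_force": force on a finger pad.
Only numpy, scipy, OpenCV 4.12 (cv2) and the standard library are available. Lean on these libraries where they do the work, as an engineer would, in place of code of your own. Each camera call takes 0.05 s, during which the arm holds its last target. There are 200 camera calls.

### The job

Push the red sample plate along the raised ledge, out over the end it lies nearer to, until about a third of its length overhangs, so that a customer can get at its edge. Only push it with the fingers, never pick it up, and leave it flat and square to the ledge; leave the green sample, mug, bottle and stapler where they are.

Things in the scene. Friction and masses are not known exactly. Their poses are not given: they have to be found in the camera images.
- ledge: Raised aluminium pass-through ledge fixed to the counter, 560 mm long (its own y) by 180 mm deep (its own x), flat top 60 mm above the counter, both ends open, at its y = +280 and -280 mm. Origin on the counter under its centre. Along its far edge (its x from 78 to 90 mm) runs a dark lip 10 mm high; the near edge, at its x = -90 mm, has none.
- red_plate: Loose rigid sample plate lying flat on the ledge, red upper face on a dark brown core: 140 mm long (its own y), 95 mm wide (its own x), 8 mm thick, about 150 g. Origin at the centre of its underside. It lies near one end of the ledge, not yet overhanging, up to about 15 degrees askew, its long side roughly along the ledge; room for the fingers is left between it and the green plate.
- green_plate: Loose sample plate of the same size and make with a green face, lying near the other end of the ledge; a bystander. Origin at the centre of its underside.
- mug: White mug, 72 mm across and 90 mm high, standing on the counter between robot and ledge, well to one side; a bystander. Origin at the centre of its underside.
- bottle: Blue bottle, 56 mm across and 120 mm high, standing on the counter between robot and ledge, well to the other side; a bystander. Origin at the centre of its underside.
- stapler: Black and blue stapler, 140 by 40 mm and about 60 mm high, on the counter beyond the ledge; a bystander. Origin at the centre of its underside.
There are look-alikes about, which are no part of the job. Leave any blue or grey look-alike of the red_plate alone.

How it is judged (in metres and radians):
At the end, for the whole second after the job is handed in: The red plate lies at rest and flat on the ledge, within about 10 degrees of square to it, not more than about 12 mm over the near edge, and 30 to 65 mm of its 140 mm length overhangs the end it started nearer to; the green plate has not moved 20 mm ((y of red_plate in the frame of ledge between 0.24 and 0.275 m or y of red_plate in the frame of ledge between -0.275 and -0.24 m) and x of red_plate in the frame of ledge between -0.055 and 0.04 m and z of red_plate in the frame of ledge between 0.056 and 0.064 m and angle between red_plate's own z axis and vertical below 0.06 rad and angle between the y axis of red_plate and the y axis of ledge, either way round below 0.17 rad and linear speed of red_plate below 0.01 m/s and distance of green_plate from where it was at the start of the episode below 0.02 m); the robot touches nothing.
It fails at once if the red plate is lifted off the ledge (more than 12 mm) (z of red_plate in the frame of ledge above 0.072 m).
It fails at once if the red plate falls off the ledge or is tipped (over about 17 degrees) (z of red_plate in the frame of ledge below 0.045 m or angle between red_plate's own z axis and vertical above 0.3 rad).
It fails at once if the red plate is taken to the other end (moved more than 220 mm) (distance of red_plate from where it was at the start of the episode above 0.22 m).
It fails at once if the green plate is moved (20 mm or more) (distance of green_plate from where it was at the start of the episode above 0.02 m).
It fails at once if mug, bottle or stapler is moved (more than 30 mm) or knocked over (distance of any of mug, bottle, stapler from where it was at the start of the episode above 0.03 m or angle between any of mug, bottle, stapler's own z axis and vertical above 0.5 rad).
It also fails if it takes over 50 s, if anything falls off the work surface, if the arm or the gripper's body presses on something with over 40 N, if the wrist force passes 120 N, or if a joint passes its speed limit or range.

## Working session

There is one attempt and no reset: what is moved stays moved. The work goes in short steps, Python scripts to look and compute and a tool call to move; the robot and the scene stay as the last step left them, time stands still between calls to the robot, and variables do not carry over. Pictures are saved under pics/ and viewed, at most 10 in all, crops included, and the job is handed in when it is done.

Besides the shell and the picture viewer there is one more tool, called after ">>>" as a command line: name --pt "numbers of a row" for each row, then --argument value for the rest. send_rows: Moves the arm, as the interface text tells. Its arguments: {"type":"object","properties":{"targets":{"type":"array"},"squeeze":{"type":"number"}},"required":["targets"]}

```bash
ls; mkdir -p pics
python3 - <<'E'
from rig import ctrl
import cv2,numpy as np,pickle
S={}
for n in("scene","side"):
    p=ctrl.capture(n);S[n]=p
    cv2.imwrite(f"pics/{n}0.png",p["img"][:,:,::-1])
    for q in("red_plate","green_plate","ledge","mug","bottle","stapler"):
        print(n,q,[(round(d["score"],2),np.round(d["extent"]).tolist()) for d in ctrl.boxes_of(q,p)][:3])
pickle.dump(S,open("s0.pkl","wb"))
s=ctrl.sense();print(s["time_s"],s["eef_pos"],s["ee_rot"])
E
```

```text
pics
scene red_plate [(0.96, [250.0, 180.0, 56.0, 43.0]), (0.94, [222.0, 255.0, 51.0, 36.0]), (0.9, [306.0, 283.0, 38.0, 50.0])]
scene green_plate [(0.67, [165.0, 158.0, 54.0, 30.0])]
scene ledge [(0.64, [143.0, 148.0, 188.0, 103.0])]
scene mug [(0.86, [194.0, 95.0, 28.0, 34.0])]
scene bottle [(0.76, [317.0, 147.0, 14.0, 31.0])]
scene stapler [(0.81, [152.0, 220.0, 47.0, 32.0]), (0.69, [252.0, 182.0, 51.0, 38.0])]
side red_plate [(0.94, [298.0, 162.0, 55.0, 45.0]), (0.8, [232.0, 156.0, 34.0, 44.0]), (0.69, [277.0, 121.0, 51.0, 30.0])]
side green_plate [(0.7, [249.0, 241.0, 67.0, 66.0])]
side ledge [(0.6, [210.0, 135.0, 126.0, 198.0])]
side mug [(0.84, [120.0, 315.0, 57.0, 56.0])]
side bottle [(0.76, [158.0, 151.0, 26.0, 45.0])]
side stapler [(0.84, [331.0, 220.0, 37.0, 62.0])]
0.7 [ 154.01673047 -501.88715467  231.30116628] [-1.01000514e-05  9.88932438e-01  1.48366546e-01 -1.43517179e-05]
```

```bash
python3 -c "
import cv2,numpy as np
a=cv2.imread('pics/scene0.png');b=cv2.imread('pics/side0.png')
cv2.imwrite('pics/both0.png',cv2.resize(np.vstack([a,b]),(400,600)))"
```

```text
(no output)
```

View pics/scene0.png

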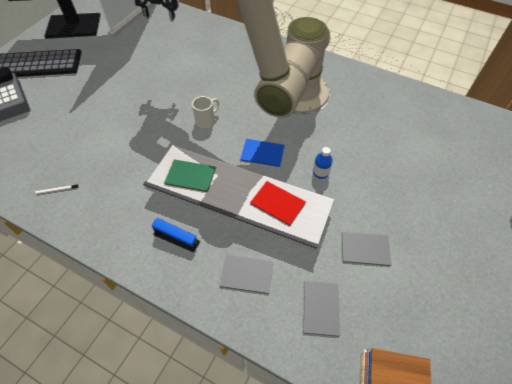

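View pics/side0.png

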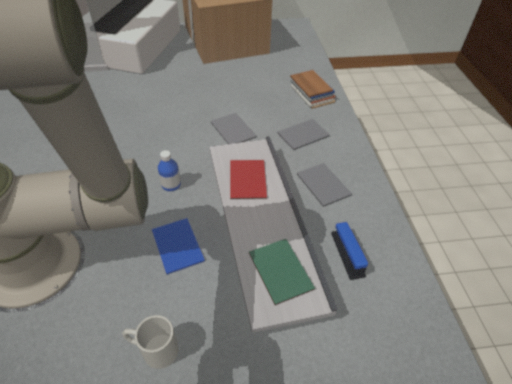

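Scene image: the red plate is at (278,203) on the ledge, nearer its right end, and the green one is at (190,176). Things that could be mistaken for it are the blue plate (262,152) and the grey plates (366,249), (247,273) and (321,308), all on the counter. I choose the red one on the ledge and will check it in a crop.

```bash
cat > h.py <<'E'
import cv2,numpy as np
def back(p,uv,z):
    K,R,t=np.array(p["camera_matrix"]),np.array(p["R"]),np.array(p["t"])
    uv=np.atleast_2d(uv).astype(float)
    d=(np.c_[uv,np.ones(len(uv))]@np.linalg.inv(K).T)@R
    c=-R.T@t
    return c+d*((z-c[2])/d[:,2])[:,None]
def proj(p,X):
    K,R,t=np.array(p["camera_matrix"]),np.array(p["R"]),np.array(p["t"])
    q=(np.atleast_2d(X)@R.T+t)@K.T
    return q[:,:2]/q[:,2:]
def plate(p,col,z=68):
    h=cv2.cvtColor(p["img"],cv2.COLOR_RGB2HSV).astype(int)
    H,S,V=h[...,0],h[...,1],h[...,2]
    m=((H<6)|(H>174))&(S>150)&(V>90) if col=="red" else (H>60)&(H<90)&(S>90)
    n,l,st,_=cv2.connectedComponentsWithStats(m.astype(np.uint8))
    i=1+np.argmax(st[1:,4]); v,u=np.nonzero(l==i)
    W=back(p,np.c_[u,v],z)[:,:2].astype(np.float32)
    (c,s,a)=cv2.minAreaRect(W)
    if s[0]<s[1]: a+=90
    return np.r_[c],np.sort(s)[::-1],(a+90)%180-90   # long-axis angle, deg
E
python3 - <<'E'
import pickle,cv2,numpy as np
from h import *
S=pickle.load(open("s0.pkl","rb"))
for n in S:
    for c in("red","green"): print(n,c,*plate(S[n],c))
a=S["scene"]["img"][135:260,130:345,::-1]; b=S["side"]["img"][125:335,195:375,::-1]
a=cv2.resize(a,None,fx=3.7,fy=3.7,interpolation=2)
cv2.imwrite("pics/c1.png",a); b=cv2.resize(b,None,fx=2.8,fy=2.8,interpolation=2);cv2.imwrite("pics/c2.png",b);print(a.shape,b.shape)
E
```

```text
scene red [543.43530273 166.2097168 ] [137.38905334  95.457901  ] 85.01863098144531
scene green [ 582.26849365 -121.03134155] [136.06993103  93.68987274] -73.91284561157227
side red [549.190979   147.56057739] [98.61477661 59.61852646] 83.73072052001953Traceback (most recent call last):
  File "<stdin>", line 5, in <module>
  File "h.py", line 17, in plate
    i=1+np.argmax(st[1:,4]); v,u=np.nonzero(l==i)
        ~~~~~~~~~^^^^^^^^^^
    return _wrapfunc(a, 'argmax', axis=axis, out=out, **kwds)
    return bound(*args, **kwds)
ValueError: attempt to get argmax of an empty sequence
```

```bash
sed -i 's/(S>150)&(V>90)/(S>120)\&(V>70)/; s/(H>60)&(H<90)&(S>90)/(H>55)\&(H<92)\&(S>60)/' h.py
python3 - <<'E'
import pickle,cv2,numpy as np
from h import *
S=pickle.load(open("s0.pkl","rb"))
a=S["scene"]["img"][135:260,130:345,::-1]; b=S["side"]["img"][125:335,195:375,::-1]
a=cv2.resize(a,None,fx=3.7,fy=3.7,interpolation=2)
cv2.imwrite("pics/c1.png",a); b=cv2.resize(b,None,fx=2.8,fy=2.8,interpolation=2);cv2.imwrite("pics/c2.png",b);print(a.shape,b.shape)
for n in S:
    for c in("red","green"): print(n,c,*plate(S[n],c))
E
```

```text
(462, 796, 3) (588, 504, 3)
scene red [543.46337891 165.8886261 ] [139.57939148  96.14446259] 84.93373107910156
scene green [ 582.21929932 -121.20943451] [138.98150635  95.8129425 ] -73.90805625915527
side red [538.63751221 162.94692993] [135.33821106  88.97537231] 84.93601989746094
side green [ 577.78448486 -121.63765717] [136.51800537  91.50918579] -73.84094619750977
```

View pics/c1.png

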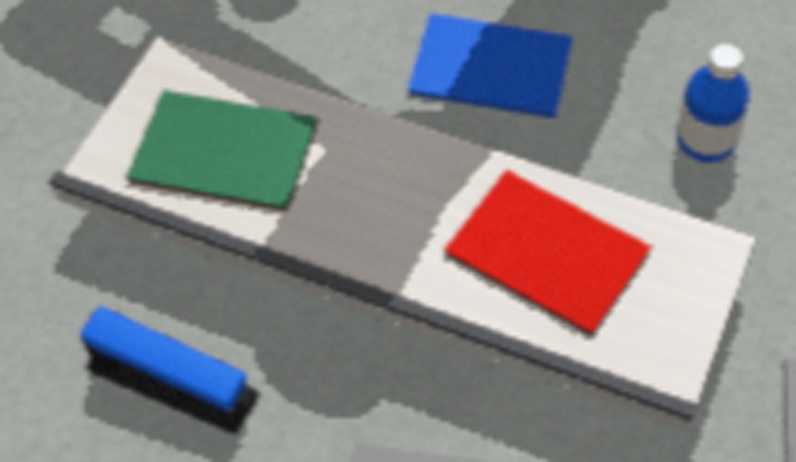

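View pics/c2.png

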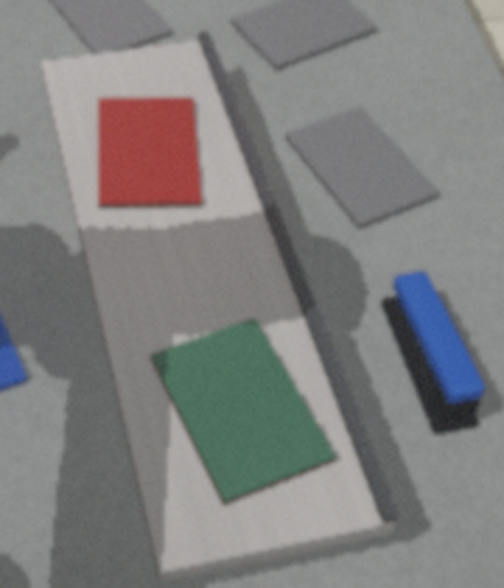

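The crops confirm the red plate: red face with a dark core, lying on the ledge, askew. Ledge near-edge corners are at (172.7,145.3) and (334,199.3) in the scene image, and at (210.7,146.8) and (252.9,329.6) in the side image.

Run:
```python
import pickle,numpy as np
from h import *
S=pickle.load(open("s0.pkl","rb"))
for n,a,b in(("scene",(334,199.3),(172.7,145.3)),("side",(210.7,146.8),(252.9,329.6))):
    W=back(S[n],[a,b],60)[:,:2];d=W[0]-W[1];L=np.linalg.norm(d);d/=L
    x=np.array([d[1],-d[0]])
    c=W.mean(0)+90*x
    print(n,W.round(1).tolist(),L.round(1),"yaw",np.degrees(np.arctan2(d[1],d[0])).round(2),"c",c.round(1))
    for col in("red","green"):
        pc,s,an=plate(S[n],col);print(col,"ledge x,y",((pc-c)@x).round(1),((pc-c)@d).round(1),an)
p=S["scene"]
for q,bx in(("bottle",(323,176)),("stapler",(177,245)),("mug",(205,126))): print(q,back(p,[bx],0).round())
```

```text
scene [[449.1, 311.8], [505.2, -242.0]] 556.6 yaw 95.79 c [566.6  44. ]
red ledge x,y -10.8 123.6 84.93373107910156
green ledge x,y -1.2 -165.9 -73.90805625915527
side [[447.6, 308.8], [501.1, -247.3]] 558.7 yaw 95.49 c [563.9  39.3]
red ledge x,y -13.4 125.5 84.93601989746094
green ledge x,y -1.6 -161.6 -73.84094619750977
bottle [[340. 240.   0.]]
stapler [[781. -47.   0.]]
mug [[ 336. -230.    0.]]
```

>>> send_rows --pt "0.2 0.045 -0.035 0 0 0 0" --pt "0.2 0.045 -0.035 0 0 0 0" --pt "0.2 0.045 -0.035 0 0 0 0" --pt "0.2 0.045 -0.035 0 0 0 0" --pt "0.2 0.045 -0.035 0 0 0 0" --pt "0.2 0.045 -0.035 0 0 0 0" --pt "0.2 0.045 -0.035 0 0 0 0" --pt "0.2 0.045 -0.035 0 0 0 0" --pt "0.2 0.045 -0.035 0 0 0 0" --pt "0.2 0.045 -0.035 0 0 0 0"

```text
time_s: 1.95
eef_pos: [482.4, -33.5, 231.5]
ee_rot: [0.0, 0.989, 0.148, 0.0]
force: [0.2, -0.6, 0.0]
grip_width: 0.399
grip_force: 0.0
```

>>> send_rows --pt "0.2 0.046 -0.033 0 0 0 0" --pt "0.2 0.046 -0.033 0 0 0 0" --pt "0.2 0 0 0 0 0 -0.172" --pt "0.2 0 0 0 0 0 -0.172" --pt "0.2 0 0 0 0 0 -0.172" --pt "0.2 0 0 0 0 0 -0.172" --pt "0.2 0 0 0 0 0 -0.172" --pt "0.2 0 0 0 0 0 -0.172" --pt "0.2 0 0 0 0 0 -0.172" --pt "0.2 0 0 0 0 0 -0.168"

```text
time_s: 3.2
eef_pos: [550.1, 54.8, 231.3]
ee_rot: [0.0, 0.669, 0.743, 0.0]
force: [1.3, 0.0, 0.7]
grip_width: 0.402
grip_force: 0.0
```

>>> send_rows --pt "0.2 0 0 0.025 0 0 0" --pt "0.2 0 0 0.035 0 0 0" --pt "0.2 0 0 0.035 0 0 0" --pt "0.2 0 0 0.035 0 0 0" --pt "0.2 0 0 0.02 0 0 0" --pt "0.2 0 0 0.01 0 0 0" --pt "0.2 0 0 0.005 0 0 0" --pt "0.2 0 0 0.002 0 0 0" --pt "0.2 0 0 0.002 0 0 0" --pt "0.2 0 0 0 0 0 0"

```text
time_s: 4.45
eef_pos: [550.2, 54.8, 62.5]
ee_rot: [0.0, 0.671, 0.741, 0.0]
force: [-0.2, 0.4, 0.2]
grip_width: 0.403
grip_force: 0.0
```

Run:
```python
from rig import ctrl
import cv2,numpy as np
a=ctrl.capture("side");w=ctrl.capture("wrist")
from h import *
print(plate(a,"red"))
A=cv2.resize(a["img"][120:320,190:390],(400,400),interpolation=2);W=cv2.resize(w["img"],(400,300))
o=np.zeros((400,800,3),np.uint8);o[:,:400]=A;o[:300,400:]=W
cv2.imwrite("pics/d1.png",o[:,:,::-1]);print(ctrl.sense()["eef_pos"],ctrl.sense()["force"])
```

```text
(array([510.51104736, 192.8026123 ]), array([80.8252182 , 27.67140388]), 84.93598175048828)
[550.23650422  54.80012984  62.54499405] [0.47860587 1.18491563 0.79172805]
```

View pics/d1.png

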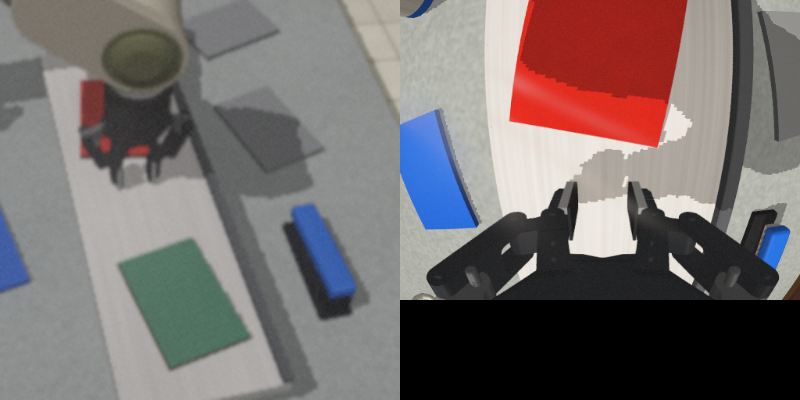

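The wrist view shows the fingers at (568–635,210), behind the plate's rear edge, which runs (510,122)–(660,147). The green plate is well clear, so I lower 2 mm and push.

>>> send_rows --pt "0.2 0 0 0.001 0 0 0" --pt "0.2 0 0 0.001 0 0 0" --pt "0.2 0.01 0 0 0 0 0" --pt "0.2 0.01 0 0 0 0 0" --pt "0.2 0.008 0 0 0 0 0" --pt "0.2 0.008 0 0 0 0 0" --pt "0.2 0.008 0 0 0 0 0" --pt "0.2 0.008 0 0 0 0 0" --pt "0.2 0.008 0 0 0 0 0" --pt "0.2 0 0 0 0 0 0"

```text
time_s: 5.8
eef_pos: [544.0, 115.2, 60.3]
ee_rot: [-0.0, 0.671, 0.741, -0.0]
force: [-0.6, -1.1, 0.4]
grip_width: 0.401
grip_force: 0.0
```

```bash
cat > look.py <<'E'
from rig import ctrl
import cv2,numpy as np,sys
from h import *
a=ctrl.capture("scene");w=ctrl.capture("wrist");s=ctrl.sense()
c=np.array([565.9,42.8]);th=np.radians(95.65);d=np.array([np.cos(th),np.sin(th)]);x=np.array([d[1],-d[0]])
f=lambda p:(((p-c)@x).round(1),((p-c)@d).round(1))
pc,sz,an=plate(a,"red");print("red",f(pc),sz.round(1),"rel",round(an-95.65,1),"tcp",f(np.array(s["eef_pos"])[:2]),s["eef_pos"],s["force"])
pc,sz,an=plate(a,"green");print("green",f(pc),sz)
o=np.zeros((400,800,3),np.uint8);o[:,:400]=cv2.resize(a["img"][120:270,200:350],(400,400),interpolation=2);o[:300,400:]=cv2.resize(w["img"],(400,300))
cv2.imwrite(f"pics/{sys.argv[1]}.png",o[:,:,::-1])
E
python3 look.py e1
```

```text
red (np.float64(-18.6), np.float64(157.4)) [137.8  96. ] rel -184.3 tcp (np.float64(-14.6), np.float64(73.6)) [544.14353469 114.60183425  60.27547489] [ 0.25457995  0.31859695 -0.49983507]
green (np.float64(0.5), np.float64(-164.7)) [139.00601196  94.4970932 ]
```

View pics/e1.png

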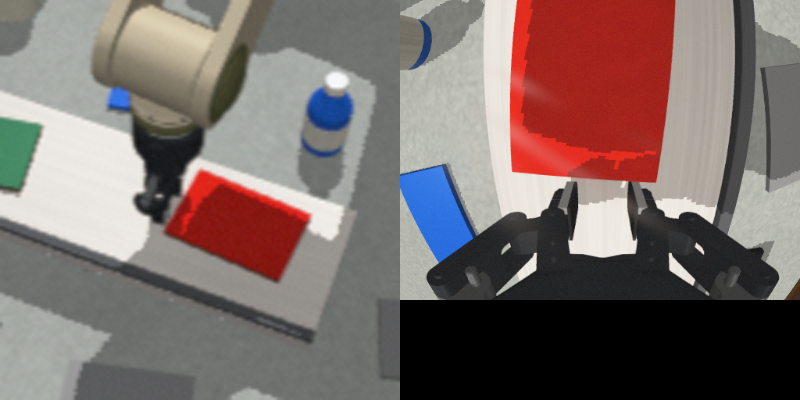

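The plate is squaring up (4° off, was 11°), with both fingers near its rear edge. I continue.

>>> send_rows --pt "0.2 0.008 0 0 0 0 0" --pt "0.2 0.008 0 0 0 0 0" --pt "0.2 0.008 0 0 0 0 0" --pt "0.2 0.008 0 0 0 0 0" --pt "0.2 0.008 0 0 0 0 0" --pt "0.2 0.008 0 0 0 0 0" --pt "0.2 0.008 0 0 0 0 0" --pt "0.2 0.008 0 0 0 0 0" --pt "0.2 0.008 0 0 0 0 0" --pt "0.2 0 0 0 0 0 0"

```text
time_s: 7.15
eef_pos: [536.9, 186.8, 60.3]
ee_rot: [-0.0, 0.671, 0.741, 0.0]
force: [1.6, 0.3, -1.3]
grip_width: 0.397
grip_force: 0.0
```

```bash
python3 look.py e2
```

```text
red (np.float64(-24.1), np.float64(226.2)) [140.1  96.8] rel -179.7 tcp (np.float64(-14.6), np.float64(145.6)) [537.07302671 186.25819257  60.30376205] [ 0.08812663 -0.11774963 -0.00946405]
green (np.float64(0.4), np.float64(-165.0)) [138.5549469   94.85528564]
```

>>> send_rows --pt "0.2 0.005 0 0 0 0 0" --pt "0.2 0.005 0 0 0 0 0" --pt "0.2 0.005 0 0 0 0 0" --pt "0.2 0.005 0 0 0 0 0" --pt "0.2 0.004 0 0 0 0 0" --pt "0.2 0.003 0 0 0 0 0" --pt "0.2 0.002 0 0 0 0 0" --pt "0.2 0.001 0 0 0 0 0" --pt "0.2 0 0 0 0 0 0" --pt "0.2 0 0 0 0 0 0"

```text
time_s: 8.5
eef_pos: [534.1, 216.1, 60.3]
ee_rot: [-0.0, 0.671, 0.741, 0.0]
force: [-0.5, -0.2, 0.2]
grip_width: 0.404
grip_force: 0.0
```

>>> send_rows --pt "0.2 -0.006 0 0 0 0 0" --pt "0.2 -0.015 0 0 0 0 0" --pt "0.2 -0.015 0 -0.005 0 0 0" --pt "0.2 0 0 -0.03 0 0 0" --pt "0.2 0 0 -0.04 0 0 0" --pt "0.2 0 0 -0.04 0 0 0" --pt "0.2 -0.04 0 -0.03 0 0 0" --pt "0.2 -0.04 0 0 0 0 0" --pt "0.2 -0.04 0 0 0 0 0" --pt "0.2 0 0 0 0 0 0"

```text
time_s: 9.75
eef_pos: [549.7, 57.7, 205.6]
ee_rot: [0.0, 0.673, 0.74, -0.0]
force: [0.3, -0.2, 0.5]
grip_width: 0.399
grip_force: 0.0
```

```bash
python3 look.py e3
python3 - <<'E'
from rig import ctrl
from h import *
a=ctrl.capture("side");pc,sz,an=plate(a,"red");print(pc,sz,an)
c=np.array([564.6,40.5]);th=np.radians(95.65);d=np.array([np.cos(th),np.sin(th)]);print((pc-c)@d,(pc-c)@[d[1],-d[0]])
E
```

```text
red (np.float64(-23.7), np.float64(255.8)) [138.6  95.7] rel -179.6 tcp (np.float64(-14.6), np.float64(19.0)) [549.45814733  60.24879718 205.5441081 ] [-0.00992921  0.49684482 -0.07320044]
green (np.float64(0.6), np.float64(-164.7)) [139.00601196  94.80039978]
[497.90133667 291.87902832] [134.28341675  62.08034515] -84.4119029045105
256.7243690507566 -41.62602436907115
```

View pics/e3.png

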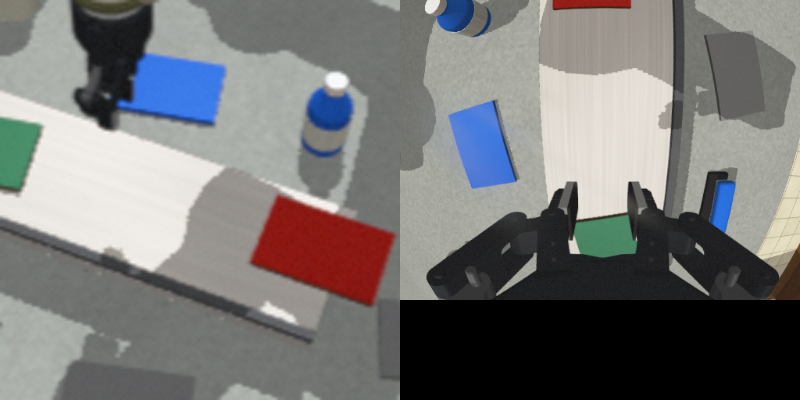

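The plate lies flat and square at ledge y ≈ 256 mm, x ≈ -24 mm. In the left half of the picture it overhangs at about (325,250), and the gripper is clear.

```bash
python3 -c "
from rig import ctrl
print(ctrl.finish_job())"
```

```text
the job is handed in; nothing more can be done
None
```

I pushed the red plate out over the end it was nearer to and handed the job in: about 46 mm (a third of its length) overhangs, measured within half a degree of square. The green plate had not measurably moved, and I steered clear of the mug, bottle and stapler, but the hand-in returned no verdict.

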